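# Seat the proud vial block in the warming tray

## Robot

A 6-joint arm with a two-finger parallel gripper is mounted at the origin on the work surface. World frame = base frame: x ahead of the robot, y to its left, z up, the work surface at z = 0. Lengths are in m, angles in degrees, forces in N, time in s.
With the tool pointing down it reaches from about 0.325 to 0.85 m from the base axis. Payload 15.5 kg.
Tool frame: the origin (TCP) lies at the very end of the fingers, on their centre line; the grasp point (between the pads) lies arm.grip_depth behind it (arm.grip_depth is the distance from the TCP to the grasp point, in m); z points along the fingers, y is the direction in which the jaws open and shut (so a half turn about z gives the same grasp; the last joint's range is limited). The gripper opens to 91 mm and grips with 3 to 60 N. Pads are 32 mm wide; open, the fingers measure 118 mm over their backs; the gripper's body (76 mm by 178 mm) begins 60 mm behind the grasp point.
Start: joints at [66.778, 28.281, 77.091, -0, 74.628, -5.472], TCP at [0.191, 0.595, 0.214] pointing down, gripper open.
Joint ranges: [-166.48, 166.48], [-47.26, 123.95], [12.59, 153.08], [-70.14, 250.14], [6.76, 159.57], [-176.63, 176.63]. Speed limits (degrees/s): [108.29, 108.29, 147.25, 172.46, 172.46, 172.46].

## Interface

Orientations are given as a 3x3 rotation matrix whose columns are the frame's x, y, z axes.
In Python, from rig import arm gives the robot as it stands. Calls block until the motion is done:
- arm.move_to(position, orientation): joint-space move of the TCP to a pose.
- arm.move_l(position, orientation=None, feed=0.15): straight line of the TCP; orientation=None keeps the orientation; feed is the mean speed in m/s.
- arm.move_joints(angles): joint-space move.
- arm.grip(opening): finger opening in m; the grip force is fixed at half the most; returns when the fingers have stopped.
- arm.sleep(seconds).
- arm.solve_ik(position, orientation): joint angles nearest the present ones, or None.
- arm.snapshot(name): name is "scene" or "top" or "wrist"; returns the picture (400x640x3 uint8, red, green, blue); there is no depth.
- arm.get_calibration(name): a dict with "intrinsics" (3x3 intrinsics, pixels), "k1" (the pictures are not rectified: a ray, as slopes to the right and down, at radius r is drawn at 1 + k1 r^2 times it, then the intrinsics apply), "cam_to_world" (4x4, takes a point from camera to world coordinates). Camera axes: x right, y down, z forward; pixel columns grow to the right and rows downward; lengths in m; the calibration is good to about 2 mm. A picture is of the moment at which its call begins: read the wrist's pose just before it. get_calibration takes no time and is no camera call; for the wrist camera it gives the pose at the moment of the call.
A pose or a line that the arm cannot do raises arm.Unreachable and nothing moves.
- arm.sign_off(): hands the job in, once; it reports no verdict.
Readings, each from a call of its own:
- arm.current_t(): time.
- arm.current_joint_positions(): joint angles.
- arm.current_dq(): joint speeds.
- arm.current_tau(): joint torques, N m.
- arm.current_ee_pos(): TCP position.
- arm.current_tool_rot(): TCP orientation.
- arm.current_force(): force on the tool from outside, world axes, zero at the start.
- arm.current_torque(): the same for the moment, N m.
- arm.current_width(): finger opening in m.
Only numpy, scipy, OpenCV 4.12 (cv2) and the standard library are available. Lean on these libraries where they do the work, as an engineer would, in place of code of your own. Each camera call takes 0.05 s, during which the arm holds its last target. There are 200 camera calls.

## Task

One of the three square vial blocks on the warming tray was put down askew and stands proud on top of its well. Take it by its post, turn it in small steps while pressing lightly until it drops into its square well, press it firmly down onto the well's floor (about 10 N) for a moment, and let go. Do not lift it off the tray, and leave the two blocks that are already seated in their wells.

Things in the scene. Friction and masses are not known exactly. Their poses are not given: they have to be found in the camera images.
- proud_block: The askew block: aluminium, 50x50x30 mm high, 0.25 kg, on its top a central steel post 16x16 mm, 45 tall, sides parallel to the block's, and a capped vial at each corner, 9 mm high. Origin: centre of underside; z up. Starts upright on the rim of one of the wells (which one varies), centred to 2 mm, turned 25-45 deg out of line, underside level with the tray's top, 14 mm above the seated blocks'.
- tray: Fixed white tray 105x350x30 mm high with black skirt. Origin: centre of underside, on the bench; x across, y along its length, z up. Three square wells 58x58 mm, sides parallel to the tray's, floor 16 mm above the origin (14 deep), at x=0, y=-110, 0, +110 mm. A block drops in when within about 10 deg of the tray's direction or a quarter turn from it, with 4 mm play each side.
- seated_block_a: A block exactly like the proud one, already seated in one of the other two wells; same origin and axes. Bystander, leave it.
- seated_block_b: A block exactly like the proud one, already seated in the remaining well; same origin and axes. Bystander, leave it.
Things that resemble listed ones, but are neither listed nor needed, are in the scene too. Leave any green or orange look-alike of the proud_block alone.

How it is judged:
By the outcome, as a careful person would: the job done as asked, in the order asked, and still so for the second after the job is handed in, with the robot touching nothing.
It also fails if it takes over 35 s, if anything falls off the work surface, if the arm or the gripper's body presses on something with over 40 N, if the wrist force passes 120 N, or if a joint passes its speed limit or range.

## Working session

There is one attempt and no reset: what is moved stays moved. The work goes in short steps, each a Python script; the robot and the scene stay as the last script left them, time stands still between calls to the robot, and variables do not carry over. Pictures are saved under pics/ and viewed, on a budget of 10 in all, crops included, one or two more only if the job needs it, and the job is handed in when it is done.

```bash
ls; mkdir -p pics; python3 - <<'E'
from rig import arm
import cv2,numpy as np
for n in("scene","top"):
    im=arm.snapshot(n); cv2.imwrite(f"pics/{n}1.png",im[:,:,::-1])
    c=arm.get_calibration(n); print(n,np.round(c["intrinsics"],1).tolist(),c["k1"],np.round(c["cam_to_world"],3).tolist())
print(arm.grip_depth,arm.current_t())
E
```

```text
pics
scene [[428.5, 0.0, 322.0], [0.0, 428.5, 201.2], [0.0, 0.0, 1.0]] 0.02071880105427064 [[-0.141, 0.638, -0.757, 1.024], [0.99, 0.082, -0.115, 0.142], [-0.011, -0.766, -0.643, 0.486], [0.0, 0.0, 0.0, 1.0]]
top [[396.8, 0.0, 315.6], [0.0, 396.8, 205.5], [0.0, 0.0, 1.0]] -0.04702054606027933 [[0.021, -0.997, 0.074, 0.451], [-1.0, -0.02, 0.007, 0.039], [-0.006, -0.074, -0.997, 0.739], [0.0, 0.0, 0.0, 1.0]]
0.0188 0.1
```

View pics/top1.png

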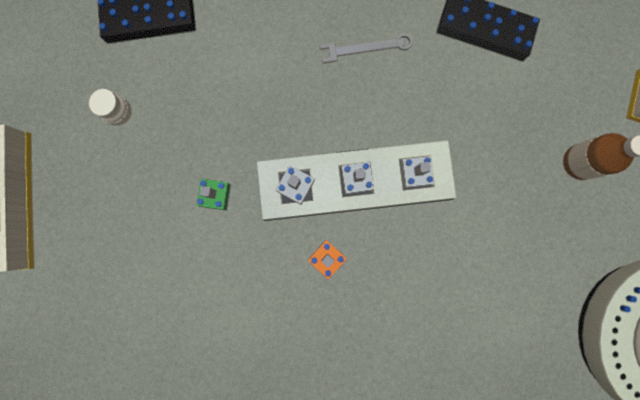

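View pics/scene1.png

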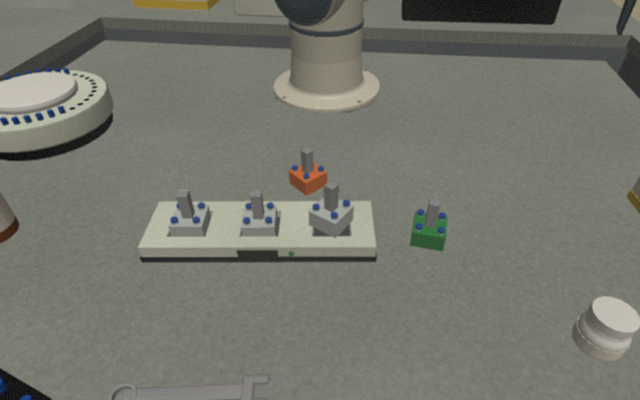

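The top view shows the proud block in the tray's left well at about (294,184), with seated blocks at (358,178) and (420,171). The green (212,194) and orange (327,259) look-alikes are off the tray. The scene view agrees, with the proud block at about (331,212).

```bash
cat > h.py <<'E'
from rig import arm
import cv2,numpy as np
def rays(c,px):
    px=np.array(px,float).reshape(-1,2);K=c["intrinsics"];T=np.array(c["cam_to_world"])
    d=(px-[K[0][2],K[1][2]])/[K[0][0],K[1][1]];u=d.copy()
    for _ in range(20): u=d/(1+c["k1"]*(u**2).sum(1,keepdims=True))
    return T[:3,3],np.c_[u,np.ones(len(u))]@T[:3,:3].T
def plane(c,px,z):
    o,r=rays(c,px); return o+r*((z-o[2])/r[:,2])[:,None]
def tri(obs):  # list of (calib,px)
    A=np.zeros((3,3));b=np.zeros(3);R=[]
    for c,p in obs:
        o,r=rays(c,p);r=r[0]/np.linalg.norm(r[0]);P=np.eye(3)-np.outer(r,r);A+=P;b+=P@o;R.append((P,o))
    X=np.linalg.solve(A,b);return X,[np.linalg.norm(P@(X-o)) for P,o in R]
def blue(im,box):
    x0,y0,x1,y1=box;h=cv2.cvtColor(im[y0:y1,x0:x1],cv2.COLOR_RGB2HSV)
    m=cv2.inRange(h,(105,110,60),(130,255,255));n,_,s,ce=cv2.connectedComponentsWithStats(m)
    return [(ce[i]+[x0,y0],s[i,4]) for i in range(1,n) if s[i,4]>8]
E
cat > a.py <<'E'
from h import *
ct,cs=arm.get_calibration("top"),arm.get_calibration("scene")
t=cv2.imread("pics/top1.png")[:,:,::-1].copy();s=cv2.imread("pics/scene1.png")[:,:,::-1].copy()
bt=blue(t,(272,160,320,208));bs=blue(s,(305,190,358,236))
print([ (np.round(p,1).tolist(),a) for p,a in bt],[ (np.round(p,1).tolist(),a) for p,a in bs])
P=plane(ct,[p for p,_ in bt],.069);print("caps top",P.round(4).tolist(),P.mean(0))
Q=plane(cs,[p for p,_ in bs],.069);print("caps scene",Q.round(4).tolist())
for q,(ps,_) in zip(Q,bs):
    i=np.argmin(np.linalg.norm(P-q,axis=1)); print("tri",tri([(ct,bt[i][0]),(cs,ps)]))
h=cv2.cvtColor(t,cv2.COLOR_RGB2HSV);g=t[:,:,1]
m=((g>165)).astype(np.uint8);m[:130]=0;m[230:]=0;m[:,:245]=0;m[:,470:]=0
m=cv2.morphologyEx(m,cv2.MORPH_OPEN,np.ones((3,3)))
c=max(cv2.findContours(m,0,1)[0],key=cv2.contourArea)
W=plane(ct,c.reshape(-1,2),.03)[:,:2].astype(np.float32)
r=cv2.minAreaRect(W*1000);print("tray",r)
E
python3 a.py
```

```text
[([290.6, 170.4], np.int32(20)), ([307.5, 179.4], np.int32(19)), ([281.2, 187.2], np.int32(20)), ([298.2, 196.4], np.int32(19))] [([346.0, 202.4], np.int32(25)), ([315.6, 206.1], np.int32(21)), ([334.0, 214.7], np.int32(24))]
caps top [[0.5594, 0.0871, 0.069], [0.5446, 0.058, 0.069], [0.5302, 0.1024, 0.069], [0.5152, 0.0731, 0.069]] [0.53733088 0.08015477 0.069     ]
caps scene [[0.531, 0.1035, 0.069], [0.5454, 0.0595, 0.069], [0.5609, 0.0889, 0.069]]
tri (array([0.53018823, 0.1029481 , 0.06823241]), [np.float64(0.0005170028235734164), np.float64(0.0005170028235733915)])
tri (array([0.5445697 , 0.05868789, 0.06818381]), [np.float64(0.0006340189495326059), np.float64(0.000634018949532612)])
tri (array([0.55953338, 0.08798342, 0.06761347]), [np.float64(0.0007842309962070327), np.float64(0.0007842309962070191)])
tray ((552.7449340820312, -28.1173095703125), (105.2692642211914, 351.1140441894531), 7.619748592376709)
```

The measured tray is 105x351 mm, and its predicted well at (0.538, 0.081) agrees with the block at (0.537, 0.080). Cap heights come out at 68 mm against 69 expected. The block must turn about +35° in yaw. Next I go above it and take one close look.

```bash
cat >> h.py <<'E'
def R(yaw):  # tool down, jaw axis y at world angle yaw (deg)
    a=np.radians(yaw);y=np.array([np.cos(a),np.sin(a),0]);z=np.array([0,0,-1.]);return np.c_[np.cross(y,z),y,z]
E
python3 - <<'E'
from h import *
y=arm.current_tool_rot();y=np.array(y)[:,1];print("yaw",np.degrees(np.arctan2(y[1],y[0])))
best=None
for y0 in (62.7,-27.3,152.7,-117.3):
    q=[arm.solve_ik([.5373,.0802,.2],R(y0))]+[arm.solve_ik([.538,.0808,.058],R(y0+d)) for d in (0,42)]
    print(y0,[None if k is None else np.round(k,0).tolist() for k in q])
    if all(k is not None for k in q):
        s=max(abs(np.array(k)[5]) for k in q)
        if best is None or s<best[0]: best=(s,y0)
print(best);y0=best[1]
arm.move_to([.5373,.0802,.2],R(y0))
arm.grip(.05)
c=arm.get_calibration("wrist");im=arm.snapshot("wrist");cv2.imwrite("pics/w1.png",im[:,:,::-1])
np.savez("w1.npz",**{k:c[k] for k in("intrinsics","k1","cam_to_world")})
for p,a in blue(im,(0,0,640,400)): print(p.round(1),a,plane(c,p,.069).round(4))
print(arm.current_t(),arm.current_force())
E
```

```text
yaw 72.25308754434256
62.7 [[2.0, 23.0, 90.0, -0.0, 68.0, -61.0], [2.0, 34.0, 98.0, -0.0, 49.0, -60.0], [2.0, 34.0, 98.0, -0.0, 49.0, -102.0]]
-27.3 [[2.0, 23.0, 90.0, -0.0, 68.0, 29.0], [2.0, 34.0, 98.0, -0.0, 49.0, 30.0], [2.0, 34.0, 98.0, -0.0, 49.0, -12.0]]
152.7 [[2.0, 23.0, 90.0, -0.0, 68.0, -151.0], [2.0, 34.0, 98.0, -0.0, 49.0, -150.0], [2.0, 34.0, 98.0, -0.0, 49.0, 168.0]]
-117.3 [[2.0, 23.0, 90.0, -0.0, 68.0, 119.0], [2.0, 34.0, 98.0, -0.0, 49.0, 120.0], [2.0, 34.0, 98.0, -0.0, 49.0, 78.0]]
(np.float64(29.55168735203547), -27.3)
[248.4  44.2] 90 [[0.5434 0.2367 0.069 ]]
[217.7  56.7] 49 [[0.5123 0.2409 0.069 ]]
[261.2  76.2] 81 [[0.5399 0.2068 0.069 ]]
[232.6  87.8] 81 [[0.5103 0.2105 0.069 ]]
[305.4 176.1] 79 [[0.5319 0.1026 0.069 ]]
[337.3 175.9] 78 [[0.5611 0.0876 0.069 ]]
[305.8 206.5] 80 [[0.517  0.0736 0.069 ]]
[336.8 206.5] 77 [[0.546  0.0585 0.069 ]]
[356.6 260.3] 65 [[ 0.5378 -0.0077  0.069 ]]
[635.  260.9] 82 [[ 0.8284 -0.1626  0.069 ]]
3.1417 [0.43821451 0.1159668  0.82379868]
```

View pics/w1.png

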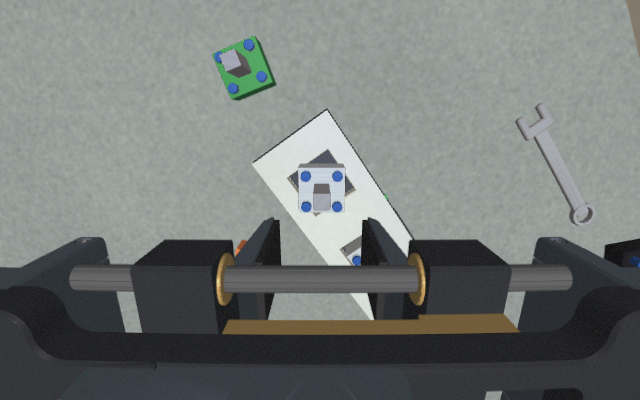

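The wrist view puts the block at (321,191) with its sides level in the image. The jaw axis is therefore aligned, and the caps' centre is (0.539, 0.081), 1–2 mm from the first estimate. I'll go down, grip the post and start pressing.

```bash
python3 - <<'E'
from h import *
o=R(-27.3)
arm.move_l([.5382,.0806,.12],o,feed=.15)
arm.move_l([.5382,.0806,.076],o,feed=.08)
print("down",arm.current_ee_pos(),arm.current_force())
arm.grip(0.005); print("grip",arm.current_width(),arm.current_force(),arm.current_torque(),arm.current_t())
z=.076
for i in range(6):
    z-=.0005;arm.move_l([.5382,.0806,z],o,feed=.02);f=arm.current_force();print(z,arm.current_ee_pos().round(4),np.round(f,1),round(arm.current_t(),2))
    if f[2]>4: break
E
```

```text
down [0.53845369 0.08060816 0.07629515] [ 0.89870478  0.46780383 -0.15381017]
grip 0.015956218543409294 [-1.26581628  0.14804434  2.40346792] [-0.12776404  0.23280846 -0.00313698] 5.1417
0.0755 [0.5383 0.0806 0.076 ] [-2.4 -0.1 12. ] 5.39
```

The grip is good: 15.96 mm wide on the post, pressing at 12 N. Now the small turns under light force control.

```bash
cat > turn.py <<'E'
from h import *
x,y,z,yaw=.5382,.0806,.0754,-27.3
t0=arm.current_t();log=[]
def go(feed=.02): arm.move_l([x,y,z],R(yaw),feed=feed)
done=False
while yaw<12 and not done:
    yaw+=3 if yaw<-5 else 1.5
    go()
    for k in range(8):
        f=arm.current_force()[2]
        if 2.5<f<9: break
        z+=np.clip((f-5)/20000,-.0004,.0004); go()
    p=arm.current_ee_pos();print(round(yaw,1),round(z,4),p.round(4),arm.current_force().round(1),"Mz",round(arm.current_torque()[2],2),round(arm.current_t(),2),flush=True)
    if z<.0738: done=True
    if arm.current_t()>19: break
np.save("st.npy",[x,y,z,yaw])
E
python3 turn.py
```

```text
-24.3 0.0757 [0.5384 0.0806 0.076 ] [-1.3  0.1  7.4] Mz 0.01 5.89
-21.3 0.0757 [0.5385 0.0806 0.0761] [-0.5  0.4  8.5] Mz 0.02 6.14
-18.3 0.0757 [0.5385 0.0806 0.076 ] [-0.2 -0.7  7.3] Mz 0.04 6.39
-15.3 0.0757 [0.5385 0.0806 0.076 ] [-1.2  0.2  6.7] Mz -0.01 6.64
-12.3 0.0757 [0.5385 0.0806 0.076 ] [-0.2 -0.1  7.8] Mz 0.04 6.89
-9.3 0.0757 [0.5385 0.0806 0.0759] [-0.8 -0.4  6.8] Mz 0.04 7.14
-6.3 0.0757 [0.5384 0.0806 0.0758] [0.1 0.4 3.6] Mz 0.07 7.39
-3.3 0.0734 [0.5382 0.0806 0.0734] [2.6 1.8 0.7] Mz 0.15 9.64
```

The block began to drop at yaw -3.3°, 11° short of the tray's direction, as expected. I'll finish the turn to 7.6° and lower to the floor, with a force guard.

```bash
python3 - <<'E'
from h import *
x,y,z,yaw=np.load("st.npy")
def rep(s): print(s,round(yaw,1),round(z,4),arm.current_ee_pos().round(4),arm.current_force().round(1),arm.current_torque().round(2),round(arm.current_t(),2),flush=True)
while yaw<7.5:
    yaw=min(yaw+3,7.6);arm.move_l([x,y,z],R(yaw),feed=.02);rep("t")
    if abs(arm.current_torque()[2])>1 or np.linalg.norm(arm.current_force())>15: break
else:
    while z>.058:
        z-=.002 if z>.0645 else .0005
        arm.move_l([x,y,z],R(yaw),feed=.03);f=arm.current_force();rep("d")
        if f[2]>6 or np.hypot(*f[:2])>15 or arm.current_t()>22: break
np.save("st.npy",[x,y,z,yaw])
E
```

```text
t -0.3 0.0734 [0.5378 0.0804 0.0732] [ 0.7  0.2 -2.6] [-0.08  0.03 -0.01] 9.89
t 2.7 0.0734 [0.538  0.0805 0.0733] [ 0.7  0.2 -1.8] [-0.11  0.04 -0.  ] 10.14
t 5.7 0.0734 [0.5381 0.0806 0.0733] [ 0.3  0.3 -2.9] [-0.11  0.03 -0.  ] 10.39
t 7.6 0.0734 [0.5382 0.0806 0.0734] [-1.  -0.1 -2.1] [-0.09  0.05  0.03] 10.64
d 7.6 0.0714 [0.5381 0.0806 0.0712] [-0.7 -0.  -1.5] [-0.11  0.05 -0.12] 10.89
d 7.6 0.0694 [0.5381 0.0806 0.0692] [ 0.1  0.1 -2.2] [-0.07  0.05 -0.  ] 11.14
d 7.6 0.0674 [0.5381 0.0806 0.0672] [-0.8  0.2 -1.5] [-0.08  0.07 -0.06] 11.39
d 7.6 0.0654 [0.5381 0.0806 0.0652] [ 0.1 -0.8 -2.8] [-0.05  0.06  0.04] 11.64
d 7.6 0.0634 [0.5381 0.0806 0.0632] [ 0.3  0.6 -3.1] [-0.1   0.04 -0.04] 11.89
d 7.6 0.0629 [0.5382 0.0806 0.0629] [-0.5  0.  -2.5] [-0.1   0.07  0.03] 12.14
d 7.6 0.0624 [0.5382 0.0806 0.0623] [ 0.5 -0.2 -1.4] [-0.07  0.03  0.07] 12.39
d 7.6 0.0619 [0.5383 0.0806 0.0621] [-1.9 -0.2  5.8] [-0.12  0.36 -0.  ] 12.64
d 7.6 0.0614 [0.5383 0.0806 0.0621] [-5.2 -1.6 16.3] [-0.17  0.91 -0.06] 12.89
```

The block is on the floor, 13.9 mm below where it first stood. I'll set the press to about 10 N, hold, relax, release, retreat and look.

```bash
python3 - <<'E'
from h import *
x,y,z,yaw=np.load("st.npy");o=R(yaw)
for k in range(4):
    f=arm.current_force()[2]
    if 8<f<11: break
    z+=np.clip((f-9)/22000,-.0004,.0004);arm.move_l([x,y,z],o,feed=.02)
for k in range(5): arm.sleep(.25);print("press",round(z,4),arm.current_force().round(1))
z0=z+.0004;arm.move_l([x,y,z0],o,feed=.02);print("relax",arm.current_force().round(1))
arm.grip(.045);print(arm.current_width(),arm.current_force().round(1))
arm.move_l([x,y,.12],o,feed=.08);arm.move_l([x,y,.2],o,feed=.15)
c=arm.get_calibration("wrist");im=arm.snapshot("wrist");cv2.imwrite("pics/w2.png",im[:,:,::-1])
P=np.array([plane(c,p,.055)[0] for p,a in blue(im,(0,0,640,400))]);P=P[np.hypot(P[:,0]-x,P[:,1]-y)<.05]
print(P.round(4),P.mean(0))
a=cv2.minAreaRect((P[:,:2]*1000).astype(np.float32));print(a,arm.current_t(),arm.current_force().round(1))
for n in("scene","top"): cv2.imwrite(f"pics/{n}2.png",arm.snapshot(n)[:,:,::-1])
cv2.imwrite("pics/both2.png",np.vstack([cv2.imread("pics/scene2.png")[150:350],cv2.imread("pics/w2.png")[50:350]]))
E
```

```text
press 0.0618 [-2.8 -1.4  9. ]
press 0.0618 [-1.7 -1.2  8.6]
press 0.0618 [-2.4 -0.2  7.6]
press 0.0618 [-1.8  0.1  7.7]
press 0.0618 [-2.5 -1.   8. ]
relax [ 0.  -0.2  1.5]
0.04502723410707054 [-0.5  0.6  1. ]
[[0.5201 0.0947 0.055 ]
 [0.5526 0.0991 0.055 ]
 [0.5242 0.0621 0.055 ]
 [0.5569 0.0665 0.055 ]] [0.53845096 0.08061832 0.055     ]
((538.408203125, 80.62776184082031), (33.02874755859375, 32.87038040161133), 7.634430885314941) 17.125 [ 1.  -0.4  0.5]
```

View pics/both2.png

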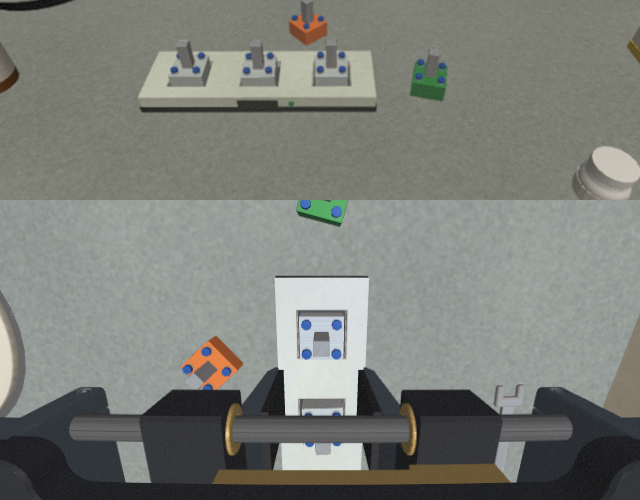

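Both views show the block square in its well at (321,335) of the wrist picture. It is level with its neighbours, which haven't moved, and the gripper is clear.

```bash
python3 -c "
from rig import arm
arm.sign_off();print(arm.current_t())"
```

```text
the job is handed in; nothing more can be done
the job is handed in; nothing more can be done
```

The proud block is now seated in its well (the one at +y), and I handed the job in at about 17 s of the 35 s allowed.

- **Turning:** I gripped the block by its post and turned it about 35° in steps of 3° or less under a light press, mostly 4–9 N. It started to drop about 11° short of the tray's direction.
- **Pressing:** The block reached the floor 13.9 mm lower, against 14 mm expected. I held it for about 1.25 s at 8–9 N on the wrist reading, roughly 10 N on the floor once the block's weight is counted. Contact briefly overshot to about 18 N (wrist reading 16 N) before I trimmed it back. I then relaxed the press, opened the gripper and withdrew.
- **Last checks:** The block's yaw is 7.63° against 7.62° for the tray, and its centre is within 1 mm of the well's estimated centre. In the pictures it stands level with the two seated blocks. Those two and the green and orange look-alikes looked undisturbed, though I judged that by eye and did not measure it. No check failed. The top and wrist cameras differed by 1–2 mm, within the calibration's stated accuracy.

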